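# Set up the sample reader for a run

### The job

Set up the sample reader for its next run: take the orange cover off the well block and lay it flat in the middle of the blue mat, lower the six-pronged probe comb from its stand all the way down into the block's six wells, and snap every sample tube lying on the bench fully down into a clip pair of its own on the white deck, centred in the pair. Only when all of that is done, push the red run lever fully over, away from the robot. Leave the jar, bottle and beaker where they stand.

Things in the scene. Friction and masses are not known exactly. Their poses are not given: they have to be found in the camera images.
- deck: White reader deck, 160 (x) x 310 (y) x 12 mm, fixed. Origin: centre of underside. Four clip pairs stand side by side along y, 72 mm apart. Each pair is two C-shaped steel spring clips, open upward, centred 30 mm either side of the pair's middle along deck x, each 10 mm wide (50 mm between them is free for fingers). A tube lies in a pair along deck x and is pushed straight down into it.
- clip0 (a point): Clip pair 0: where the middle of a fully clipped tube's axis lies, 48 mm above the bench; axes as the deck's. Clip tips flare to 24 mm either side and reach 70 mm above the bench. The 23 mm wide mouth is 57 mm above the bench; pushing a tube through takes about 5 to 12 N, beginning with its axis 17 mm above this point; then it snaps down onto its seats.
- clip1 (a point): Clip pair 1: where the middle of a fully clipped tube's axis lies, 48 mm above the bench; axes as the deck's. Clip tips flare to 24 mm either side and reach 70 mm above the bench. The 23 mm wide mouth is 57 mm above the bench; pushing a tube through takes about 5 to 12 N, beginning with its axis 17 mm above this point; then it snaps down onto its seats.
- clip2 (a point): Clip pair 2: where the middle of a fully clipped tube's axis lies, 48 mm above the bench; axes as the deck's. Clip tips flare to 24 mm either side and reach 70 mm above the bench. The 23 mm wide mouth is 57 mm above the bench; pushing a tube through takes about 5 to 12 N, beginning with its axis 17 mm above this point; then it snaps down onto its seats.
- clip3 (a point): Clip pair 3: where the middle of a fully clipped tube's axis lies, 48 mm above the bench; axes as the deck's. Clip tips flare to 24 mm either side and reach 70 mm above the bench. The 23 mm wide mouth is 57 mm above the bench; pushing a tube through takes about 5 to 12 N, beginning with its axis 17 mm above this point; then it snaps down onto its seats.
- tube0: Sealed sample tube: amber glass cylinder 28 mm in diameter, 120 mm long with its two red square end caps (32 x 32 mm, 16 mm long; 88 mm of bare glass between). Origin: middle of its axis; x along the tube; ends alike. On the bench its axis is 16 mm up. 60 to 130 g. Grip the middle of the glass. 2 to 4 tubes are present; absent ones read None.
- tube1: Sealed sample tube: amber glass cylinder 28 mm in diameter, 120 mm long with its two red square end caps (32 x 32 mm, 16 mm long; 88 mm of bare glass between). Origin: middle of its axis; x along the tube; ends alike. On the bench its axis is 16 mm up. 60 to 130 g. Grip the middle of the glass. 2 to 4 tubes are present; absent ones read None.
- tube2: Sealed sample tube: amber glass cylinder 28 mm in diameter, 120 mm long with its two red square end caps (32 x 32 mm, 16 mm long; 88 mm of bare glass between). Origin: middle of its axis; x along the tube; ends alike. On the bench its axis is 16 mm up. 60 to 130 g. Grip the middle of the glass. 2 to 4 tubes are present; absent ones read None.
- tube3: Sealed sample tube: amber glass cylinder 28 mm in diameter, 120 mm long with its two red square end caps (32 x 32 mm, 16 mm long; 88 mm of bare glass between). Origin: middle of its axis; x along the tube; ends alike. On the bench its axis is 16 mm up. 60 to 130 g. Grip the middle of the glass. 2 to 4 tubes are present; absent ones read None.
- block: Aluminium well block, 60 mm (its x) by 150 mm (its y) by 50 mm high, fixed to the bench, with a row of six square wells along its y, 20 mm apart, each 11 x 11 mm with a small chamfer, 44 mm deep. Origin: centre of its underside. At the start the orange cover lies on it.
- block_top (a point): Centre of the well block's top face, 50 mm above the bench, midway between the third and fourth wells; axes as the block's.
- cover: Loose orange cover plate, 56 mm (its x) by 140 mm (its y) by 6 mm, with an upright black grip fin in the middle of its top: 12 mm thick (x), 50 mm long (y), from 6 to 34 mm above the underside. Origin: centre of its underside. 120 g.
- comb: Probe comb: blue bar 16 (x) x 146 (y) x 12 mm high; under it six steel prongs in a row along y, 20 mm apart, 8 mm thick, round tips 40 mm below the bar; on it a white grip fin 14 mm thick (x), 60 mm long (y), 12 to 50 mm above the bar's underside. Origin: centre of bar's underside. 160 g. Same either way round. Starts upright in the stand; seated, the bar lies on the block's top face.
- stand: Grey stand for the comb, 60 mm (x) by 160 mm (y), fixed; two posts 50 mm high at its y ends carry the ends of the comb's bar, with the prongs hanging free between them. Origin: centre of its underside.
- mat: Blue mat, 90 mm (its x) by 170 mm (its y), 3 mm thick, fixed to the bench. Origin: centre of its underside.
- lever_base: Grey block of the run lever, 70 mm (x) by 50 mm (y) by 25 mm high, fixed. Origin: centre of its underside. The lever swings in the base's x-z plane about a pivot 22 mm above the bench over the origin.
- lever_tip (a point): Centre of the run lever's red ball, 26 mm in diameter, 80 mm from the pivot; it is the end of a 10 mm steel rod.
- lever (a joint): Angle of the run lever in rad: 0 leaning 29 degrees towards the base's -x (towards the robot), 1.0 fully over, leaning 29 degrees towards +x. It stays where it is left and takes about 1 N at the ball to move.
- jar: Bystander: orange-brown sample jar with white lid, 64 mm across, 90 mm tall; not part of the job. Origin: centre of its underside.
- flask: Bystander: white bottle with blue cap, 60 mm across, 160 mm tall; not part of the job. Origin: centre of its underside.
- beaker: Bystander: open glass beaker, 72 mm across, 85 mm tall; not part of the job. Origin: centre of its underside.
Not all that is in view belongs to the job. Leave any turquoise or yellow look-alike of the tube0 alone.

How it is judged:
By the outcome, as a careful person would: the job done as asked, in the order asked, and still so for the second after the job is handed in, with the robot touching nothing.
Of tube0, tube1, tube2, tube3 only 2 to 4 are there at a start; the rules pass over those that are not, and their reading is None.
At some moment in a run one of tube0, tube1, tube2, tube3 may be knocked a few centimetres aside while the robot is not near it.
It also fails if it takes over 210 s, if anything falls off the work surface, if the arm or the gripper's body presses on something with over 40 N, if the wrist force passes 120 N, or if a joint passes its speed limit or range.

### The arm

A 6-joint arm with a two-finger parallel gripper is mounted at the origin on the work surface. World frame = base frame: x ahead of the robot, y to its left, z up, the work surface at z = 0. Lengths are in mm, angles in rad, forces in N, time in s.
With the tool pointing down it reaches from about 275 to 1000 mm from the base axis. Payload 8.4 kg.
Tool frame: the origin (TCP) lies midway between the tips of the shut fingers; the grasp point (between the pads) lies 19 mm behind it; z points along the fingers, y is the line along which they close (so a half turn about z gives the same grasp; the last joint's range is limited). The gripper opens to 85 mm and grips with 20 to 120 N. Pads are 22 mm wide; open, the fingers measure 114 mm over their backs; the gripper's body (76 mm by 85 mm) begins 54 mm behind the grasp point. The pads swing forward as they close: fully open they stand 13 mm farther back than shut.
Start: joints at [-1.271, 0.353, 1.633, -0, 1.155, -0.002], TCP at [185.773, -596.755, 231.281] pointing down, gripper open.
Joint ranges: [-2.63, 2.63], [-0.92, 2.1], [0.06, 2.66], [-1.3, 4.44], [0, 2.69], [-3.02, 3.02]. Speed limits (rad/s): [2.22, 2.22, 2.79, 3.14, 3.14, 3.14].

### API

Orientations are given as a unit quaternion [x, y, z, w].
In Python, from rig import env gives the robot as it stands.
- The arm moves only by the tool step_arm, never from a script. Its arguments are lists of equal length, an entry for each row: "offset": the shift along the world's x, y, z in m, a list of three; "yaw": the turn about the world's z in degrees. A call has 1 to 20 rows; each row is the pose to reach, as a shift and turn from the pose commanded when the call began; what a row does not reach only later rows make up. A row lasts 1/12 s, in which the tool goes at most 41.7 mm and 7.16 degrees, less where a joint would pass 70% of its speed; a pose out of reach is approached as far as the arm can. A call with a gripper value outside its range is refused whole. "grip" is the finger opening in m, from 0 to 0.0854, set as the call begins (left out, the last holds). The fingers move at their own pace and stop on an object; "squeeze" is the grip in N (left out, the last holds). Time passes only in rows, so rows that repeat a pose let the fingers close. It gives the time, the measured TCP pose, the force, the opening and the grip force at its end, in the units of the state.
- env.observe(): the state, without advancing time (a new reading comes with each control period).
- env.capture(name): name is "scene" or "top" or "wrist"; returns (picture, depth): 420x560x3 uint8, red, green, blue; 420x560 float32, mm along the optical axis (not along the pixel's ray), 0 where there is no reading.
- env.camera_model(name): a dict with "intrinsics" (3x3 intrinsics, pixels), "dist" ([k1, k2, p1, p2, k3] as OpenCV has them; the pictures are not rectified), "world_from_camera" (4x4, takes a point from camera to world coordinates). Camera axes: x right, y down, z forward; pixel columns grow to the right and rows downward; lengths in mm; the calibration is good to about 2 mm. A picture is of the moment at which its call begins: read the wrist's pose just before it. camera_model takes no time and is no camera call; for the wrist camera it gives the pose at the moment of the call.
- env.job_done(): hands the job in; it is judged then, once.
The state is a dict: "time": time; "q": joint angles; "qvel": joint speeds; "joint_efforts": joint torques, N m; "tcp_pos": TCP position; "tcp_rot": TCP orientation; "contact_force": force on the tool from outside, world axes, zero at the start; "wrist_torque": the same for the moment, N m; "gripper_width": finger opening in mm; "gripper_force": force on a finger pad.
Only numpy, scipy, OpenCV 4.12 (cv2) and the standard library are available. Lean on these libraries where they do the work, as an engineer would, in place of code of your own. Each camera call takes 0.05 s, during which the arm holds its last target. There are 200 camera calls.

## Working session

There is one attempt and no reset: what is moved stays moved. The work goes in short steps, Python scripts to look and compute and a tool call to move; the robot and the scene stay as the last step left them, time stands still between calls to the robot, and variables do not carry over. Pictures are saved under pics/ and viewed, at most 14 in all, crops included, and the job is handed in when it is done.

Besides the shell and the picture viewer there is one more tool, called after "Emit:" in YAML: its name, and indented under it one key for each argument. step_arm: Moves the arm, as the interface text tells. Its arguments: {"type":"object","properties":{"offset":{"type":"array","items":{"type":"array","items":{"type":"number"}}},"yaw":{"type":"array","items":{"type":"number"}},"grip":{"type":"number"},"squeeze":{"type":"number"}},"required":["offset","yaw"]}

```bash
mkdir -p pics; ls; cat > h.py <<'E'
import numpy as np,cv2
from rig import env
def cap(n):
    m=env.camera_model(n); p,d=env.capture(n); return p,d,m
def save(p,f,s=1): cv2.imwrite('pics/'+f,cv2.resize(p[...,::-1],None,fx=s,fy=s,interpolation=cv2.INTER_CUBIC))
def cloud(d,m):
    K=np.array(m['intrinsics']);h,w=d.shape
    uv=np.stack(np.meshgrid(np.arange(w),np.arange(h)),-1).reshape(-1,1,2).astype(float)
    r=cv2.undistortPoints(uv,K,np.array(m['dist'])).reshape(h,w,2)
    P=np.concatenate([r*d[...,None],d[...,None]],-1)
    T=np.array(m['world_from_camera']);W=P@T[:3,:3].T+T[:3,3]
    W[d<=0]=np.nan
    return W
E
python3 - <<'E'
from h import *
for n in('top','scene'):
    p,d,m=cap(n); save(p,n+'0.png',1.4); np.savez(n+'0.npz',p=p,d=d,W=cloud(d,m)); print(n,np.round(m['world_from_camera'],2).tolist(),np.array(m['intrinsics'])[0,0])
print(env.observe())
E
```

```text
pics
top [[-0.02, -0.99, 0.11, 386.86], [-1.0, 0.02, -0.02, 22.31], [0.01, -0.11, -0.99, 1275.75], [0.0, 0.0, 0.0, 1.0]] 441.27616404002777
scene [[-0.88, 0.32, -0.36, 998.94], [0.48, 0.6, -0.64, 833.94], [0.01, -0.74, -0.68, 980.0], [0.0, 0.0, 0.0, 1.0]] 529.8552193282309
{'time': 0.1, 'q': array([-1.27138244e+00,  3.53569742e-01,  1.63406128e+00, -3.30816458e-06,
        1.15521442e+00, -2.41994080e-03]), 'qvel': array([-0.00095488, -0.00103583, -0.00093959, -0.00052631, -0.00077223,
       -0.00119454]), 'joint_efforts': array([-1.37969051e-03, -6.06356192e+01, -3.42821610e+01,  1.60257684e-06,
        4.04766732e-03, -1.76688820e-05]), 'tcp_pos': array([ 185.65424554, -596.33613985,  230.64182418]), 'tcp_rot': array([ 9.88633346e-01,  1.50345319e-01, -9.41726402e-05, -6.19278376e-04]), 'contact_force': array([-0.18173355, -1.72105192, -0.73491024]), 'wrist_torque': array([-0.02276534,  0.0062969 ,  0.02334829]), 'gripper_force': 0.0, 'gripper_width': 85.41480932737437}
```

View pics/top0.png

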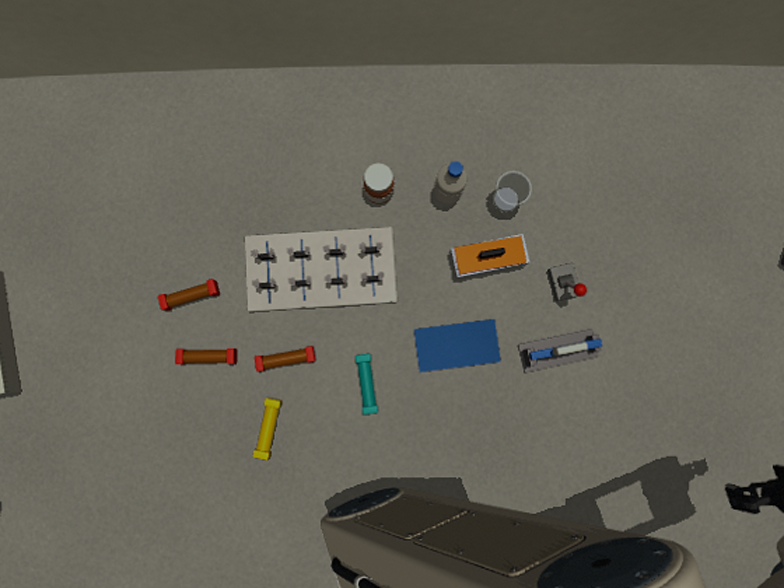

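View pics/scene0.png

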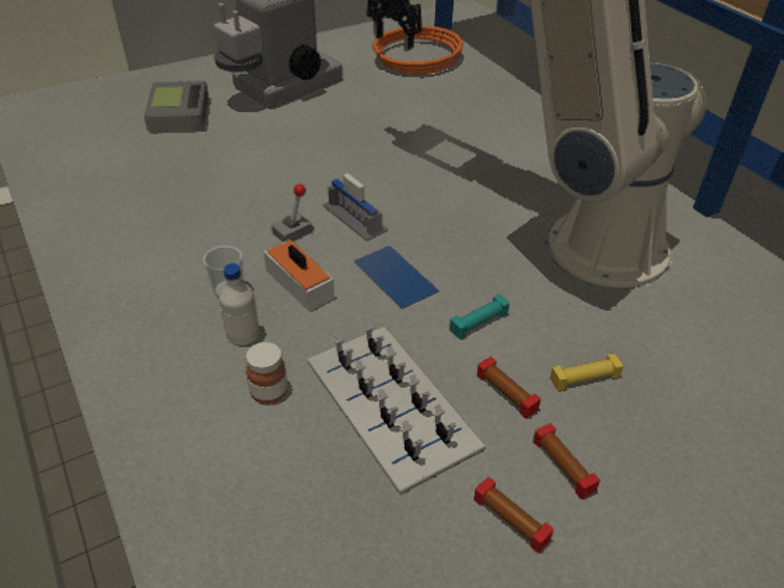

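The top view shows three amber tubes with red caps, at (188,295), (206,356) and (285,358). The turquoise one at (367,384) and the yellow one at (267,428) are look-alikes to leave alone. The cover and block are at (490,255), the mat at (457,345), the comb and stand at (560,350), the lever ball at (580,290) and the deck at (320,270).

```bash
cat >> h.py <<'E'
def comps(mask,W,amin=30):
    n,l,s,c=cv2.connectedComponentsWithStats(mask.astype(np.uint8))
    out=[]
    for i in range(1,n):
        if s[i,4]<amin: continue
        P=W[l==i]; P=P[~np.isnan(P[:,0])]
        if len(P)<amin*.6: continue
        r=cv2.minAreaRect(P[:,:2].astype(np.float32))
        w,hh=r[1];a=r[2]
        if w<hh: a+=90; w,hh=hh,w
        out.append(dict(px=np.round(c[i],0),c=np.round(r[0],1),med=np.round(np.median(P,0),1),L=(round(w,1),round(hh,1)),ang=round((a+90)%180-90,1),n=int(s[i,4])))
    return out
def masks(p):
    h=cv2.cvtColor(p,cv2.COLOR_RGB2HSV).astype(int);H,S,V=h[...,0],h[...,1],h[...,2]
    return dict(amber=(H>=5)&(H<=15)&(S>150)&(V<200)&(V>50),red=((H<=3)|(H>=175))&(S>170)&(V>90),orange=(H>=6)&(H<=16)&(S>180)&(V>=190),
      blue=(H>=100)&(H<=125)&(S>150)&(V>60))
E
python3 - <<'E'
from h import *
for n in('top','scene'):
    z=np.load(n+'0.npz');p,W=z['p'],z['W']
    for k,m in masks(p).items():
        for o in comps(m,W,25 if n=='top' else 40): print(n,k,*o.values())
    # deck white, low z
    h=cv2.cvtColor(p,cv2.COLOR_RGB2HSV)
    Z=W[...,2]
    zone=(W[...,0]>250)&(W[...,0]<800)&(abs(W[...,1])<600)
    for nm,lo,hi in(('12',7,18),('50',44,54),('25',20,30),('clip',55,75)):
        for o in comps(zone&(Z>lo)&(Z<hi),W,60): print(n,'z'+nm,*o.values())
E
```

```text
top amber [271. 136.] [750.7  21.6] [745.1  17.6  63.9] (57.6, 24.7) -83.7 53
top amber [347. 183.] [ 614.9 -195.5] [ 608.1 -181.1   56.7] (50.1, 19.5) -79.6 32
top amber [133. 211.] [550.3 417.6] [548.8 418.9  27.3] (89.6, 25.5) -73.9 271
top amber [203. 256.] [415.8 220.1] [415.7 219.8  27.7] (88.8, 26.2) -81.2 290
top amber [146. 254.] [424.5 381.9] [424.6 382.   27.6] (90.5, 25.5) -89.6 283
top red [151. 204.] [565.4 367.1] [565.1 367.1  31.5] (30.6, 12.2) 15.4 52
top red [414. 206.] [ 533.4 -363.6] [ 534.6 -361.6  106.6] (20.0, 19.3) 83.9 54
top red [116. 215.] [536.4 468.1] [536.5 467.   32.3] (30.2, 15.6) 17.2 54
top red [221. 252.] [424.5 167.8] [423.1 167.7  31.1] (30.6, 15.4) 6.2 61
top red [128. 254.] [426.2 435.2] [424.1 432.   31.6] (30.0, 21.3) 1.0 54
top red [164. 254.] [423.6 328.6] [423.5 328.5  31.1] (28.6, 13.0) 0.9 54
top red [184. 259.] [408.1 270.9] [408.4 270.7  31.7] (29.7, 13.1) 8.5 54
top blue [325. 120.] [ 760.  -122.1] [ 760.3 -122.2  160.2] (24.1, 21.9) -0.4 73
top blue [326. 246.] [ 436.5 -132.3] [ 436.1 -131.8    3. ] (168.3, 87.3) -84.0 1744
top blue [
[... 4086 characters left out ...]
52.7  25.9] (58.1, 20.3) -3.4 64
scene z25 [403. 329.] [425.7 382.2] [433.  387.4  26.7] (119.1, 33.3) -89.9 367
scene z25 [365. 366.] [553.4 419.6] [556.6 419.1  26.8] (120.9, 29.9) -72.5 432
scene zclip [253. 141.] [ 423.  -340.9] [ 424.8 -324.2   62. ] (152.7, 21.2) -80.7 197
scene zclip [213. 189.] [ 615.5 -196.2] [ 619.8 -184.    57.2] (143.8, 56.8) -80.9 490
scene zclip [158. 184.] [ 741.7 -268.8] [ 738.9 -272.7   65.6] (59.6, 32.4) -10.4 140
scene zclip [154. 197.] [ 769.5 -228.2] [ 768.5 -223.7   64.3] (44.1, 8.9) -55.6 66
scene zclip [171. 227.] [ 766.5 -104.5] [768.  -96.8  65.2] (61.7, 28.4) -13.4 147
scene zclip [191. 268.] [774.   36.6] [777.3  47.6  64.5] (64.1, 40.8) -14.5 205
```

Emit:
step_arm:
  offset:
    - [0.428,0.4,0.0]
    - [0.428,0.4,0.0]
    - [0.428,0.4,0.0]
    - [0.428,0.4,0.0]
    - [0.428,0.4,0.0]
    - [0.428,0.4,0.0]
    - [0.428,0.4,0.0]
    - [0.428,0.4,0.0]
    - [0.428,0.4,0.0]
    - [0.428,0.4,0.0]
    - [0.428,0.4,0.0]
    - [0.428,0.4,0.0]
    - [0.428,0.4,0.0]
    - [0.428,0.4,0.0]
    - [0.428,0.4,0.0]
    - [0.428,0.4,0.0]
    - [0.428,0.4,0.0]
    - [0.428,0.4,0.0]
    - [0.428,0.4,0.0]
    - [0.428,0.4,0.0]
  yaw: [82,82,82,82,82,82,82,82,82,82,82,82,82,82,82,82,82,82,82,82]

```text
time: 1.77
tcp_pos: [613.0, -197.8, 231.4]
tcp_rot: [0.648, 0.762, -0.0, -0.0]
contact_force: [0.4, -0.2, -0.2]
gripper_width: 85.1
gripper_force: 0.0
```

```bash
cat >> h.py <<'E'
def tcp():
    o=env.observe();q=o['tcp_rot'];return np.round(o['tcp_pos'],1),round(2*np.degrees(np.arctan2(q[1],q[0])),2)
E
python3 - <<'E'
from h import *
print(tcp(),env.observe()['qvel'].round(3))
p,d,m=cap('wrist');save(p,'w1.png',1.2);W=cloud(d,m);np.savez('w1.npz',p=p,d=d,W=W)
print(np.round(m['world_from_camera'],2).tolist(),np.array(m['intrinsics'])[0,0])
Z=W[...,2]
for k,lo,hi in(('cover56',53,60),('fin',75,90)):
    for o in comps((Z>lo)&(Z<hi),W,200): print(k,*o.values())
E
```

```text
(array([ 613. , -197.8,  231.4]), np.float64(99.2)) [ 0.002  0.001 -0.002  0.002 -0.001  0.001]
[[0.99, 0.15, 0.04, 602.5], [0.16, -0.95, -0.26, -131.62], [-0.0, 0.26, -0.96, 373.64], [0.0, 0.0, 0.0, 1.0]] 355.14985775901596
cover56 [292. 180.] [ 613.9 -198.2] [ 612.5 -188.9   55.5] (139.8, 56.0) -81.2 8223
cover56 [ 81. 267.] [ 424.5 -314.1] [ 423.6 -308.5   56.7] (97.0, 14.4) -72.9 477
fin [459. 126.] [ 744.6 -122.8] [ 735.3 -122.5   82. ] (59.8, 27.7) -84.8 621
fin [292. 192.] [ 613.9 -197.8] [ 613.5 -196.1   83.2] (49.6, 11.9) -81.0 840
fin [429. 255.] [ 741.6 -239.5] [ 739.3 -232.6   83.6] (71.9, 58.5) 12.2 1201
fin [ 68. 301.] [ 426.4 -336.1] [ 426.  -331.    82.4] (56.0, 13.0) -67.7 651
```

View pics/w1.png

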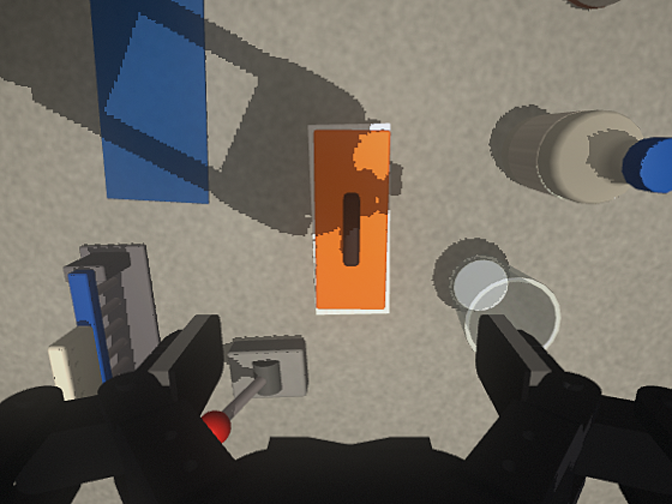

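The wrist view shows the cover at (351,220) px with its black fin at (351,230). That puts the fin at (613.9, -197.8) mm, directly below the gripper.

Emit:
step_arm:
  offset:
    - [0.001,0.0,-0.04]
    - [0.001,0.0,-0.08]
    - [0.001,0.0,-0.12]
    - [0.001,0.0,-0.15]
    - [0.001,0.0,-0.172]
    - [0.001,0.0,-0.172]
    - [0.001,0.0,-0.172]
  yaw: [0,0,0,0,0,0,0]

```text
time: 2.4
tcp_pos: [613.9, -197.0, 58.7]
tcp_rot: [0.648, 0.762, -0.0, -0.001]
contact_force: [0.2, 0.2, 0.3]
gripper_width: 85.5
gripper_force: 0.0
```

Emit:
step_arm:
  offset:
    - [0,0,0]
    - [0,0,0]
    - [0,0,0]
    - [0,0,0]
    - [0,0,0]
    - [0,0,0]
    - [0,0,0]
    - [0,0,0]
  yaw: [0,0,0,0,0,0,0,0]
  grip: 0.0
  squeeze: 50

```text
time: 3.07
tcp_pos: [615.3, -196.8, 60.0]
tcp_rot: [0.647, 0.762, 0.0, 0.0]
contact_force: [-1.1, 0.8, 6.4]
gripper_width: 10.9
gripper_force: 49.9
```

Emit:
step_arm:
  offset:
    - [0,0,0.02]
    - [0,0,0.05]
    - [-0.03,0.01,0.06]
    - [-0.06,0.022,0.06]
    - [-0.09,0.033,0.06]
    - [-0.12,0.044,0.06]
    - [-0.15,0.055,0.06]
    - [-0.178,0.0645,0.06]
    - [-0.178,0.0645,0.04]
    - [-0.178,0.0645,0.01]
    - [-0.178,0.0645,-0.02]
    - [-0.178,0.0645,-0.035]
    - [-0.178,0.0645,-0.042]
    - [-0.178,0.0645,-0.0455]
    - [-0.178,0.0645,-0.0465]
    - [-0.178,0.0645,-0.0465]
  yaw: [0,0,0,-1,-2,-3,-3,-3,-3,-3,-3,-3,-3,-3,-3,-3]

```text
time: 4.4
tcp_pos: [436.9, -132.3, 13.3]
tcp_rot: [0.667, 0.745, 0.0, 0.0]
contact_force: [-0.9, -0.0, -1.2]
gripper_width: 10.7
gripper_force: 49.1
```

Emit:
step_arm:
  offset:
    - [0,0,-0.001]
    - [0,0,-0.001]
    - [0,0,-0.001]
    - [0,0,-0.001]
    - [0,0,-0.001]
    - [0,0,-0.001]
  yaw: [0,0,0,0,0,0]
  grip: 0.05

```text
time: 4.9
tcp_pos: [436.9, -132.3, 11.9]
tcp_rot: [0.667, 0.745, 0.0, 0.0]
contact_force: [-0.0, -0.5, -0.4]
gripper_width: 50.2
gripper_force: 0.0
```

Emit:
step_arm:
  offset:
    - [0,0,0.03]
    - [0,0,0.07]
    - [0,0,0.11]
    - [0,0,0.15]
    - [0,0,0.19]
    - [0,-0.03,0.23]
    - [-0.003,-0.07,0.25]
    - [-0.006,-0.11,0.25]
    - [-0.01,-0.15,0.25]
    - [-0.012,-0.19,0.25]
    - [-0.014,-0.209,0.25]
    - [-0.014,-0.209,0.25]
    - [-0.014,-0.209,0.25]
    - [-0.014,-0.209,0.25]
  yaw: [0,0,0,0,0,0,0,0,0,3,3,3,3,3]
  grip: 0.085

```text
time: 6.07
tcp_pos: [422.4, -340.6, 261.4]
tcp_rot: [0.648, 0.762, 0.0, -0.001]
contact_force: [-0.0, 0.1, -0.2]
gripper_width: 85.0
gripper_force: 0.0
```

```bash
python3 - <<'E'
from h import *
print(tcp())
p,d,m=cap('wrist');save(p,'w2.png',1.2);W=cloud(d,m);np.savez('w2.npz',p=p,d=d,W=W)
Z=W[...,2]
for k,lo,hi in(('bar62',58,64),('fin',97,103),('post',47,53),('cover9',7,11),('coverfin',30,40)):
    for o in comps((Z>lo)&(Z<hi),W,150): print(k,*o.values())
for o in comps(masks(p)['blue'],W,150): print('blue',*o.values())
p,d,m=cap('top');W=cloud(d,m)
for k in('orange','blue','amber'):
  for o in comps(masks(p)[k],W,150): print(k,*o.values())
E
```

```text
(array([ 422.4, -340.6,  261.4]), np.float64(99.25))
bar62 [289. 131.] [ 416.2 -314.7] [ 412.7 -291.9   61.4] (91.4, 15.4) -80.5 855
bar62 [289. 236.] [ 429.2 -396. ] [ 429.4 -396.5   61.4] (32.8, 14.5) -80.5 437
fin [289. 188.] [ 420.1 -340.7] [ 420.2 -339.4   99.3] (58.5, 13.4) -80.5 1000
fin [403. 227.] [ 529.7 -359.8] [ 525.4 -355.6  100.5] (25.4, 15.5) 51.3 156
post [515.  73.] [ 615.7 -208.5] [ 615.2 -204.7   49.4] (132.3, 62.4) -79.4 8579
post [286. 108.] [ 407.5 -273.8] [ 400.9 -272.9   49.4] (33.0, 14.0) 9.7 311
cover9 [336.  23.] [ 442.1 -181.3] [ 442.6 -181.6    8.6] (56.1, 44.8) 6.2 2474
cover9 [465.  72.] [ 586.  -211.9] [ 584.3 -204.     9.2] (132.9, 2.5) -79.7 235
coverfin [477.  70.] [ 586.2 -211.4] [ 584.9 -205.9   35.2] (134.9, 3.1) -79.7 735
coverfin [415. 208.] [ 560.4 -357.1] [ 561.7 -351.6   33.3] (29.7, 20.8) -78.8 310
blue [289. 236.] [ 429.9 -397. ] [ 429.1 -396.7   61.5] (30.7, 13.4) -80.5 316
blue [324. 247.] [ 436.4 -132.2] [ 424.4 -124.2    3.2] (168.2, 87.2) -84.1 722
amber [134. 211.] [550.4 417.6] [548.5 417.3  27.9] (91.0, 26.4) -73.9 278
amber [203. 256.] [415.8 219.9] [415.7 219.6  27.7] (88.7, 26.4) -81.5 290
amber [146. 254.] [424.8 381.1] [424.4 382.3  27.7] (89.9, 25.5) -89.2 285
```

View pics/w2.png

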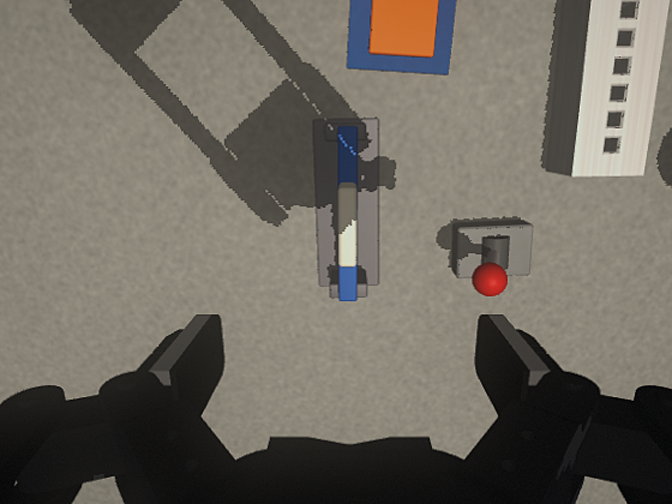

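The cover now lies on the mat (orange at (405,25) px), inside its blue border. The comb fin is at (347,225) px, which is (420.1, -340.7) mm, with the wells in view at upper right.

Emit:
step_arm:
  offset:
    - [-0.0025,0.0,-0.04]
    - [-0.0025,0.0,-0.08]
    - [-0.0025,0.0,-0.12]
    - [-0.0025,0.0,-0.16]
    - [-0.0025,0.0,-0.185]
    - [-0.0025,0.0,-0.195]
    - [-0.0025,0.0,-0.195]
    - [-0.0025,0.0,-0.195]
  yaw: [0.3,0.3,0.3,0.3,0.3,0.3,0.3,0.3]

```text
time: 6.83
tcp_pos: [420.9, -341.0, 67.6]
tcp_rot: [0.645, 0.764, 0.0, 0.0]
contact_force: [0.6, -0.9, 1.4]
gripper_width: 84.6
gripper_force: 0.0
```

Emit:
step_arm:
  offset:
    - [0,0,0]
    - [0,0,0]
    - [0,0,0]
    - [0,0,0]
    - [0,0,0]
    - [0,0,0]
    - [0,0,0]
    - [0,0,0]
  yaw: [0,0,0,0,0,0,0,0]
  grip: 0.0
  squeeze: 70

```text
time: 7.5
tcp_pos: [420.4, -341.4, 67.3]
tcp_rot: [0.646, 0.764, -0.0, 0.0]
contact_force: [-1.4, 1.1, 6.2]
gripper_width: 13.2
gripper_force: 68.2
```

Emit:
step_arm:
  offset:
    - [0,0,0.02]
    - [0,0,0.05]
    - [0,0,0.08]
    - [0,0,0.085]
    - [0.03,0.02,0.085]
    - [0.06,0.045,0.085]
    - [0.09,0.068,0.085]
    - [0.12,0.09,0.085]
    - [0.14,0.105,0.085]
    - [0.14,0.105,0.085]
    - [0.14,0.105,0.085]
    - [0.14,0.105,0.085]
  yaw: [0,0,0,0,0,0,0,0,0,0,0,0]

```text
time: 8.5
tcp_pos: [559.3, -236.2, 151.0]
tcp_rot: [0.645, 0.764, -0.0, -0.001]
contact_force: [-1.1, 0.3, -1.7]
gripper_width: 13.0
gripper_force: 68.9
```

```bash
python3 - <<'E'
from h import *
print(tcp(),env.observe()['gripper_width'],env.observe()['contact_force'])
p,d,m=cap('wrist');save(p,'w3.png',1.2);W=cloud(d,m);np.savez('w3.npz',p=p,d=d,W=W)
Z=W[...,2]
for k,lo,hi in(('fin',175,190),('bar',140,150),('blk',47,53),('wells',-100,40)):
    for o in comps((Z>lo)&(Z<hi),W,60): print(k,*o.values())
E
```

```text
(array([ 559.3, -236.2,  151. ]), np.float64(99.62)) 13.026755298174006 [-1.11765204  0.26751761 -1.71630909]
fin [290. 294.] [ 557.1 -234.1] [ 558.4 -228.7  183. ] (56.1, 37.4) 77.1 7368
bar [291. 149.] [ 551.5 -189.4] [ 550.8 -184.9  145.1] (51.5, 16.0) -80.3 4148
blk [379. 158.] [ 614.4 -199.5] [ 613.2 -190.1   49.5] (150.4, 61.1) -79.7 17381
blk [ 78. 223.] [ 408.1 -273.6] [ 408.9 -273.2   49.5] (34.2, 14.4) 9.3 868
blk [504. 242.] [ 723. -237.] [ 714.2 -233.4   50.1] (62.5, 23.6) 66.3 371
blk [542. 290.] [ 757.1 -267.9] [ 761.1 -268.3   50. ] (36.5, 7.8) 33.0 275
wells [253. 153.] [ 545.2 -260.7] [ 4.93e+02 -2.02e+02 -2.00e-01] (566.1, 351.4) 11.1 142566
wells [380.  96.] [ 607.1 -149.7] [ 610.3 -148.8   22.1] (10.3, 7.8) -79.6 216
wells [378. 125.] [ 612.9 -171. ] [ 614.  -169.6   22.9] (13.2, 6.6) 64.6 215
wells [377. 154.] [ 616.6 -191.3] [ 617.7 -190.9   24.8] (12.3, 6.2) 59.3 180
wells [375. 183.] [ 619.6 -212.1] [ 621.3 -212.7   28.2] (12.2, 6.2) 53.3 165
wells [374. 210.] [ 623.3 -231.9] [ 624.6 -233.2   30.1] (11.9, 6.3) 51.1 148
wells [373. 236.] [ 626.9 -251.7] [ 627.7 -253.2   31.8] (11.3, 6.0) 52.0 128
wells [540. 265.] [ 763.5 -253.5] [ 768.1 -255.3   31. ] (47.9, 14.7) 68.0 1133
wells [268. 356.] [ 563.1 -386. ] [ 563.4 -380.6   24.7] (52.3, 6.4) -84.1 137
wells [313. 356.] [ 605.2 -384.2] [ 6.070e+02 -3.928e+02 -5.000e-01] (42.3, 7.0) -79.3 149
wells [152. 362.] [ 452.1 -426.1] [ 4.533e+02 -4.264e+02 -3.000e-01] (43.6, 14.4) 48.1 359
wells [430. 362.] [ 722.4 -380.8] [ 7.216e+02 -3.807e+02 -6.000e-01] (42.7, 13.2) -29.6 353
```

View pics/w3.png

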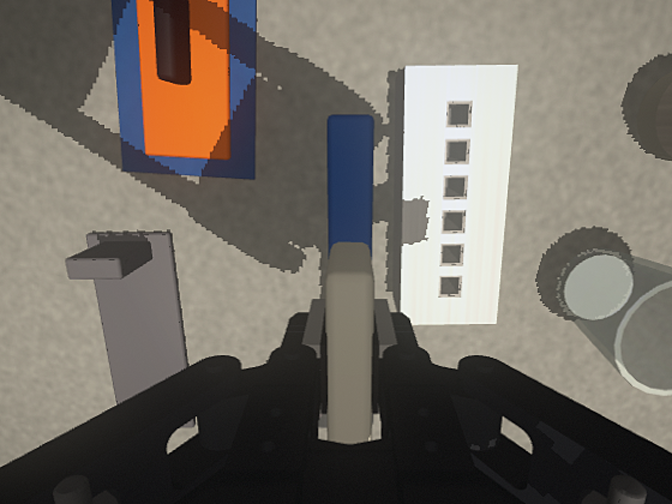

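```bash
cat > wells.py <<'E'
from h import *
def run(f,tag):
    z=np.load(f);p,W=z['p'],z['W'];m=env.camera_model('wrist')
    Z=W[...,2]
    top=((Z>47)&(Z<53)).astype(np.uint8)
    n,l,s,c=cv2.connectedComponentsWithStats(top);i=[k for k in range(1,n)if abs(np.nanmedian(W[l==k][:,0])-613)<20 and s[k,4]>3000][0]
    b=(l==i).astype(np.uint8)
    cn,_=cv2.findContours(b,cv2.RETR_EXTERNAL,cv2.CHAIN_APPROX_NONE)
    fill=np.zeros_like(b);cv2.drawContours(fill,[cv2.convexHull(cn[0])],0,1,-1)
    fill=cv2.erode(fill,np.ones((9,9)))
    g=cv2.cvtColor(p,cv2.COLOR_RGB2GRAY)
    hole=((g<150)&(fill>0)).astype(np.uint8) if tag=='g' else ((fill>0)&~((Z>48)&(Z<52))).astype(np.uint8)
    n,l,s,c=cv2.connectedComponentsWithStats(hole)
    K=np.array(m['intrinsics']);T=np.array(m['world_from_camera']);out=[]
    for k in range(1,n):
        if 60<s[k,4]<900 and s[k,2]<40:
            x,y,w,h=s[k,:4]
            r=cv2.undistortPoints(np.array([[[x+(w-1)/2,y+(h-1)/2]]],float),K,np.array(m['dist']))[0,0]
            v=T[:3,:3]@np.r_[r,1];out.append(T[:3,3]+v*(50-T[2,3])/v[2])
            print(s[k],out[-1].round(1))
    out=np.array(out)
    if len(out)>2:
        v=out[-1]-out[0];print(tag,'mean',out.mean(0).round(2),'ang',np.degrees(np.arctan2(v[1],v[0])).round(2),np.linalg.norm(v))
E
python3 -c "
from wells import run
run('w3.npz','g');run('w3.npz','d')"
```

```text
[374  87  19  19 290] [ 605.8 -151.2   50. ]
[372 118  19  18 271] [ 609.  -170.5   50. ]
[370 148  19  16 256] [ 612.1 -189.7   50. ]
[338 163  20  41 638] [ 594.8 -212.    50. ]
[369 175  19  17 241] [ 615.8 -208.4   50. ]
[368 204  18  15 234] [ 619.4 -228.4   50. ]
[367 231  17  16 228] [ 623.1 -248.9   50. ]
g mean [ 611.46 -201.31   50.  ] ang -79.94 99.19430114245709
[372  85  20  20 302] [ 604.6 -150.5   50. ]
[371 116  20  20 290] [ 608.5 -169.9   50. ]
[369 147  19  19 275] [ 611.5 -190.1   50. ]
[368 176  19  18 257] [ 615.4 -209.6   50. ]
[367 204  18  17 244] [ 618.9 -229.3   50. ]
[366 230  18  17 226] [ 622.7 -248.6   50. ]
d mean [ 613.62 -199.66   50.  ] ang -79.56 99.75410014579609
```

Emit:
step_arm:
  offset:
    - [0.02,0.015,0]
    - [0.04,0.028,0]
    - [0.0547,0.0365,0]
    - [0.0547,0.0365,-0.01]
    - [0.0547,0.0365,-0.025]
    - [0.0547,0.0365,-0.035]
    - [0.0547,0.0365,-0.035]
    - [0.0547,0.0365,-0.035]
    - [0.0547,0.0365,-0.035]
  yaw: [0,0.5,0.5,0.5,0.5,0.5,0.5,0.5,0.5]

```text
time: 9.3
tcp_pos: [614.6, -200.4, 117.1]
tcp_rot: [0.643, 0.766, -0.0, 0.0]
contact_force: [0.1, 0.3, -1.1]
gripper_width: 12.7
gripper_force: 68.9
```

```bash
python3 - <<'E'
from h import *
print(tcp())
p,d,m=cap('wrist');W=cloud(d,m);np.savez('w4.npz',p=p,d=d,W=W)
Z=W[...,2]
for k,lo,hi in(('bar',104,118),('blk',47,53)):
    for o in comps((Z>lo)&(Z<hi),W,150): print(k,*o.values())
p2,d,m=cap('scene')
a=cv2.resize(p[60:340,140:440],(400,374));b=cv2.resize(p2[120:230,150:280],(442,374));save(np.hstack([a,b])[:, :800],'c4.png')
E
```

```text
(array([ 614.6, -200.4,  117.1]), np.float64(100.04))
bar [291. 149.] [ 606.6 -154.1] [ 605.8 -149.5  111.2] (52.3, 16.0) -79.9 4180
blk [520. 131.] [ 741.4 -123.2] [ 734.4 -122.5   50. ] (57.4, 21.4) -84.8 578
blk [289. 171.] [ 609.9 -176.2] [ 600.9 -168.2   49.6] (103.2, 60.3) -79.6 9973
blk [450. 283.] [ 726.8 -223.1] [ 721.9 -220.9   50. ] (46.8, 11.1) 36.0 332
blk [505. 325.] [ 770.5 -244.6] [ 771.1 -247.4   50.1] (33.5, 6.8) -88.8 286
```

View pics/c4.png

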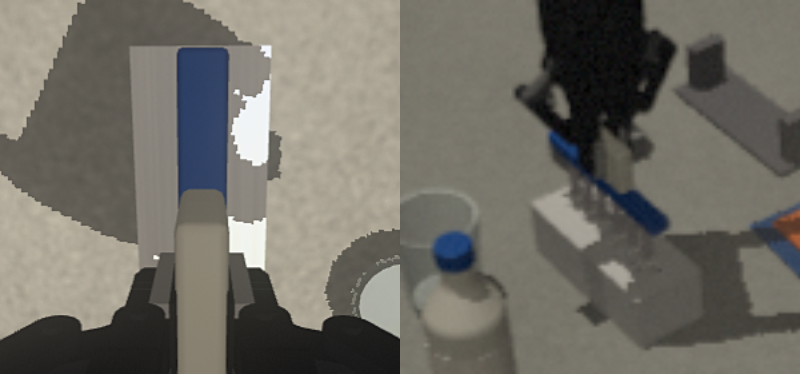

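Left, the wrist view shows the bar over the middle of the block. Right, the scene view shows the prongs just above it. The measured offset is about (+0.7, -0.9) mm, so I correct that and insert slowly.

Emit:
step_arm:
  offset:
    - [-0.0006,0.0008,0]
    - [-0.0006,0.0008,-0.004]
    - [-0.0006,0.0008,-0.008]
    - [-0.0006,0.0008,-0.011]
    - [-0.0006,0.0008,-0.014]
    - [-0.0006,0.0008,-0.017]
    - [-0.0006,0.0008,-0.02]
    - [-0.0006,0.0008,-0.02]
  yaw: [0.2,0.2,0.2,0.2,0.2,0.2,0.2,0.2]

```text
time: 10.07
tcp_pos: [613.9, -198.8, 95.9]
tcp_rot: [0.641, 0.768, -0.0, -0.001]
contact_force: [-0.3, 0.7, -1.4]
gripper_width: 12.9
gripper_force: 68.9
```

Emit:
step_arm:
  offset:
    - [0,0,-0.006]
    - [0,0,-0.012]
    - [0,0,-0.018]
    - [0,0,-0.023]
    - [0,0,-0.026]
    - [0,0,-0.028]
    - [0,0,-0.029]
    - [0,0,-0.0295]
    - [0,0,-0.0295]
  yaw: [0,0,0,0,0,0,0,0,0]

```text
time: 10.82
tcp_pos: [614.5, -199.0, 67.5]
tcp_rot: [0.641, 0.768, 0.0, 0.0]
contact_force: [0.5, -0.1, -0.9]
gripper_width: 13.3
gripper_force: 69.0
```

Emit:
step_arm:
  offset:
    - [0,0,-0.0005]
    - [0,0,-0.001]
    - [0,0,-0.0015]
    - [0,0,-0.0015]
    - [0,0,-0.0015]
  yaw: [0,0,0,0,0]

```text
time: 11.23
tcp_pos: [614.7, -199.0, 67.4]
tcp_rot: [0.641, 0.768, 0.0, 0.0]
contact_force: [-4.5, 1.3, 11.2]
gripper_width: 13.0
gripper_force: 71.1
```

Emit:
step_arm:
  offset:
    - [0,0,0]
    - [0,0,0]
    - [0,0,0]
    - [0,0,0]
    - [0,0,0]
    - [0,0,0.02]
    - [0,0,0.05]
    - [0,0,0.09]
    - [0,0,0.13]
    - [0,0,0.17]
    - [0,0,0.194]
  yaw: [0,0,0,0,0,0,0,0,0,0,0]
  grip: 0.085

```text
time: 12.15
tcp_pos: [615.6, -199.4, 264.5]
tcp_rot: [0.641, 0.768, 0.001, 0.002]
contact_force: [2.0, -0.6, 0.3]
gripper_width: 85.0
gripper_force: 0.0
```

Emit:
step_arm:
  offset:
    - [-0.198,0.419,0]
    - [-0.198,0.419,0]
    - [-0.198,0.419,0]
    - [-0.198,0.419,0]
    - [-0.198,0.419,0]
    - [-0.198,0.419,0]
    - [-0.198,0.419,0]
    - [-0.198,0.419,0]
    - [-0.198,0.419,0]
    - [-0.198,0.419,0]
    - [-0.198,0.419,0]
    - [-0.198,0.419,0]
    - [-0.198,0.419,0]
    - [-0.198,0.419,0]
    - [-0.198,0.419,0]
  yaw: [-1,-1,-1,-1,-1,-1,-1,-1,-1,-1,-1,-1,-1,-1,-1]

```text
time: 13.4
tcp_pos: [416.8, 219.1, 259.7]
tcp_rot: [0.648, 0.762, -0.0, 0.0]
contact_force: [-1.0, -0.5, -1.3]
gripper_width: 84.8
gripper_force: 0.0
```

```bash
cat >> h.py <<'E'
def tubes(n='wrist',f=None):
    p,d,m=cap(n);W=cloud(d,m)
    if f: save(p,f,1.2)
    for o in comps((W[...,2]>61)&(W[...,2]<66)&(abs(W[...,0]-614)<60)&(abs(W[...,1]+199)<90),W,60): print('bar',*o.values())
    M=masks(p)
    for k in('amber','orange'):
        for o in comps(M[k],W,150): print(n,k,*o.values())
    R=[o for o in comps(M['red'],W,30)]
    for o in R: print(n,'red',o['px'],o['c'],o['med'],o['L'])
    return p,W
E
python3 - <<'E'
from h import *
print(tcp())
p,W=tubes('wrist','w5.png');np.savez('w5.npz',p=p,W=W)
tubes('top')
Z=W[...,2]
for k,lo,hi in(('deck',8,16),('clip',60,75)):
    for o in comps((Z>lo)&(Z<hi)&(W[...,0]>500),W,50): print(k,*o.values())
E
```

```text
(array([416.8, 219.1, 259.7]), np.float64(99.26))
wrist amber [323.  29.] [424.5 366.2] [424.  365.9  27.9] (56.8, 26.6) 89.7 1588
wrist amber [461.  21.] [555.9 395.8] [553.8 394.9  27.8] (40.9, 24.7) -75.3 1120
wrist amber [291. 172.] [416.7 221.3] [416.1 223.3  27.8] (89.0, 27.1) -80.7 1995
wrist red [465.  50.] [564.6 369.3] [563.9 368.9  31.2] (31.0, 15.3)
wrist red [316.  67.] [424.6 331.6] [423.5 330.1  31.5] (32.6, 18.6)
wrist red [291. 123.] [407.7 272.5] [408.6 273.   31.4] (29.6, 15.0)
wrist red [290. 221.] [424.3 170.3] [424.2 170.7  31.2] (29.6, 15.6)
top amber [133. 211.] [549.7 418.2] [548.6 418.5  27.6] (90.0, 26.4) -74.7 274
top amber [208. 255.] [417.5 187.2] [418.2 204.8  28.3] (99.9, 35.6) 86.7 190
top red [151. 204.] [565.3 367.6] [565.9 366.9  31.5] (29.8, 13.8)
top red [414. 206.] [ 533.7 -363.5] [ 534.4 -362.4  106.5] (20.7, 19.7)
top red [116. 215.] [536.5 467.4] [536.7 467.1  31.9] (30.9, 14.8)
top red [221. 253.] [424.6 167.4] [424.4 167.8  30.9] (30.7, 16.1)
deck [444.  35.] [545.  386.2] [547.7 381.2  12.2] (58.7, 6.0) -72.6 144
deck [433. 218.] [600.6 149.2] [576.8 204.   11.4] (310.5, 160.9) -87.6 21699
deck [405. 353.] [598.3  12.5] [599.2  11.9  11.2] (28.5, 15.3) 71.3 132
clip [455. 151.] [565.3 273.8] [565.2 273.6  65.1] (14.9, 10.2) 8.7 127
clip [516. 160.] [625.1 275.9] [624.7 275.7  65.3] (13.0, 9.0) 2.2 117
clip [446. 188.] [567.3 238.2] [566.6 238.5  65.3] (13.2, 10.0) 2.1 133
clip [505. 195.] [625.9 240.4] [626.2 240.9  65. ] (14.0, 10.7) 7.3 138
clip [438. 223.] [569.1 201.5] [568.  202.2  66.2] (11.9, 9.6) 4.9 86
clip [495. 230.] [627.  203.9] [627.3 204.   65.4] (13.9, 9.7) 2.2 94
clip [430. 256.] [569.6 166.2] [569.6 166.7  64.8] (13.3, 10.3) 5.5 130
clip [486. 262.] [629.2 168.4] [628.6 168.5  64.9] (14.0, 10.3) 0.9 132
clip [477. 294.] [630.4 132. ] [629.9 132.3  66.2] (13.1, 10.1) -2.5 70
```

View pics/w5.png

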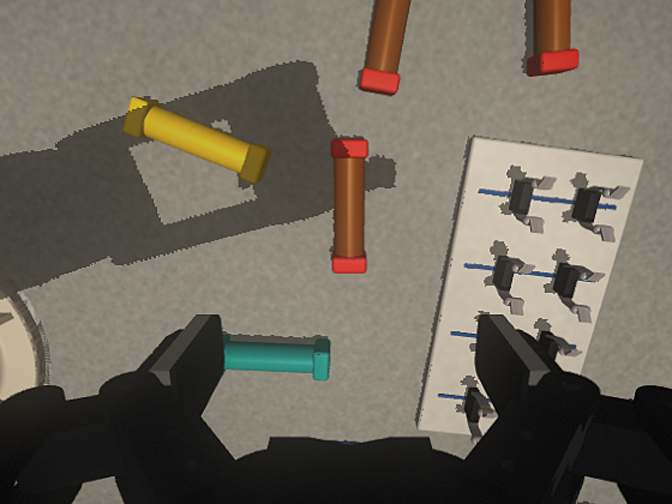

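The wrist view shows the amber tube at (349,205) px with red caps at (349,148) and (349,264). The deck clips are clear, and the yellow (200,140) and turquoise (275,358) look-alikes stay untouched.

Emit:
step_arm:
  offset:
    - [-0.0005,0.0023,-0.04]
    - [-0.0005,0.0023,-0.08]
    - [-0.0005,0.0023,-0.12]
    - [-0.0005,0.0023,-0.16]
    - [-0.0005,0.0023,-0.2]
    - [-0.0005,0.0023,-0.235]
    - [-0.0005,0.0023,-0.25]
    - [-0.0005,0.0023,-0.256]
    - [-0.0005,0.0023,-0.256]
    - [-0.0005,0.0023,-0.256]
  yaw: [0,0,0,0,0,0,0,0,0,0]

```text
time: 14.33
tcp_pos: [416.7, 222.0, 4.3]
tcp_rot: [0.648, 0.762, 0.0, 0.0]
contact_force: [-0.2, -0.2, 0.2]
gripper_width: 84.9
gripper_force: 0.0
```

Emit:
step_arm:
  offset:
    - [0,0,0]
    - [0,0,0]
    - [0,0,0]
    - [0,0,0]
    - [0,0,0]
    - [0,0,0]
    - [0,0,0]
  yaw: [0,0,0,0,0,0,0]
  grip: 0.0
  squeeze: 80

```text
time: 14.92
tcp_pos: [416.2, 222.6, 4.8]
tcp_rot: [0.648, 0.762, 0.0, 0.0]
contact_force: [-2.1, -1.1, 14.1]
gripper_width: 25.5
gripper_force: 77.8
```

Emit:
step_arm:
  offset:
    - [0,0,0.03]
    - [0,0,0.07]
    - [0,0,0.11]
    - [0.01,-0.006,0.12]
    - [0.03,-0.018,0.12]
    - [0.05,-0.03,0.12]
    - [0.07,-0.042,0.12]
    - [0.09,-0.054,0.12]
    - [0.11,-0.066,0.12]
    - [0.13,-0.078,0.12]
    - [0.15,-0.09,0.12]
    - [0.17,-0.1,0.12]
    - [0.1858,-0.109,0.12]
    - [0.1858,-0.109,0.12]
    - [0.1858,-0.109,0.12]
    - [0.1858,-0.109,0.12]
    - [0.1858,-0.109,0.12]
    - [0.1858,-0.109,0.12]
  yaw: [0,0,0,7,14,21,28,35,42,49,56,63,70,77,83.2,83.2,83.2,83.2]

```text
time: 16.42
tcp_pos: [601.4, 113.5, 123.8]
tcp_rot: [-0.02, 1.0, -0.0, -0.0]
contact_force: [0.3, 0.1, -1.0]
gripper_width: 25.5
gripper_force: 79.5
```

```bash
python3 - <<'E'
from h import *
o=env.observe();print(tcp(),o['gripper_width'],o['contact_force'])
p,W=tubes('wrist','w6.png');np.savez('w6.npz',p=p,W=W)
Z=W[...,2]
for k,lo,hi in(('deck',8,16),('clip',60,72)):
    for o in comps((Z>lo)&(Z<hi)&(W[...,0]>500),W,50): print(k,*o.values())
tubes('scene')
E
```

```text
(array([601.4, 113.5, 123.8]), np.float64(182.3)) 25.531684102787136 [ 0.34258088  0.08577752 -0.97963662]
wrist amber [291. 274.] [603.9 112.8] [592.3 113.4 146.9] (90.6, 30.5) 3.5 12251
wrist amber [162. 403.] [672.2  57.6] [739.8  27.9  58.5] (166.8, 14.7) -24.8 203
wrist red [297. 160.] [550.8 112.9] [550.3 113.6 150.2] (29.0, 15.7)
deck [347. 180.] [600.6 149.1] [581.1 169.6  11.6] (309.6, 160.1) -87.7 58019
deck [ 24. 350.] [ 737.3 -109.2] [ 736.  -105.5   11.9] (38.3, 8.4) 62.0 381
clip [134. 178.] [575.2  22.1] [575.8  22.6  65. ] (13.8, 10.7) -2.8 426
clip [383. 178.] [570.  165.7] [569.6 165.7  65.6] (13.8, 10.3) 4.5 289
clip [444. 178.] [568.3 200.9] [568.4 200.7  65. ] (13.9, 11.0) 7.2 440
clip [507. 177.] [567.1 237.8] [566.2 236.8  66.6] (14.3, 10.6) 2.2 208
clip [556. 179.] [566.2 268.7] [567.3 269.2  61.2] (14.5, 5.2) 12.7 125
clip [196. 178.] [574.4  57.8] [574.2  57.9  65.9] (13.2, 10.0) 4.6 270
clip [491. 272.] [625.9 240. ] [625.5 239.3  66.1] (13.1, 10.1) 3.5 188
clip [547. 272.] [624.8 274.6] [625.3 274.8  64.5] (14.1, 11.0) 10.9 399
clip [146. 274.] [635.7  24.
[... 463 characters left out ...]
27.5 -77.    9.7] (323.3, 43.1) 51.1 182
scene amber [263. 241.] [625.6 116.3] [627.2 120.3 146.9] (52.3, 25.8) 10.2 186
scene amber [402. 327.] [427.4 380.3] [431.6 381.3  27.9] (89.2, 26.2) 88.2 472
scene amber [365. 366.] [553.5 419. ] [556.3 420.7  27.7] (89.3, 27.3) -74.6 569
scene red [213. 135.] [ 539.3 -358.4] [ 538.9 -357.   105.4] (19.9, 16.9)
scene red [251. 244.] [656.3 117.3] [657.3 118.  151. ] (30.3, 15.6)
scene red [389. 307.] [425.6 329.9] [427.6 331.1  32.6] (31.4, 13.6)
scene red [420. 343.] [426.3 433.2] [427.3 434.   31.7] (29.4, 16.0)
scene red [346. 347.] [567.3 369.8] [567.9 369.8  32.4] (28.9, 13.5)
scene red [387. 381.] [538.4 469.8] [538.8 470.2  32.4] (29.0, 14.3)
```

View pics/w6.png

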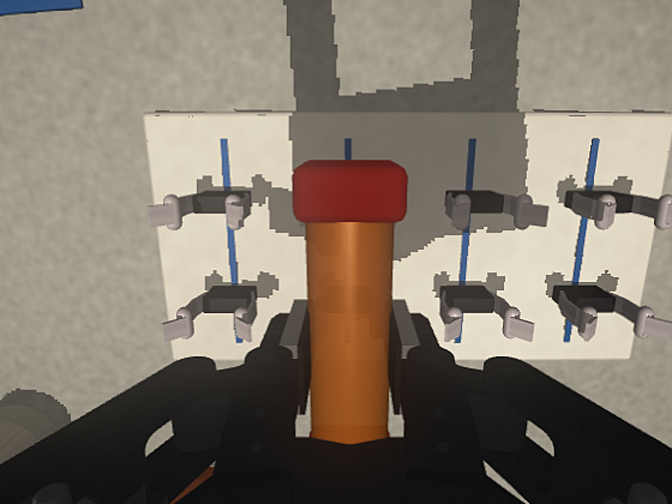

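The tube is held over pair 1 in the wrist view, cap at (350,190) px. The pair's clips are hidden beneath it.

Emit:
step_arm:
  offset:
    - [-0.0007,-0.0003,-0.03]
    - [-0.0007,-0.0003,-0.055]
    - [-0.0007,-0.0003,-0.065]
    - [-0.0007,-0.0003,-0.07]
    - [-0.0007,-0.0003,-0.074]
    - [-0.0007,-0.0003,-0.078]
    - [-0.0007,-0.0003,-0.081]
    - [-0.0007,-0.0003,-0.084]
    - [-0.0007,-0.0003,-0.0865]
    - [-0.0007,-0.0003,-0.0865]
  yaw: [0.1,0.1,0.1,0.1,0.1,0.1,0.1,0.1,0.1,0.1]

```text
time: 17.35
tcp_pos: [601.8, 113.0, 37.9]
tcp_rot: [-0.022, 1.0, -0.0, 0.001]
contact_force: [1.6, -2.5, -1.4]
gripper_width: 25.9
gripper_force: 79.7
```

Emit:
step_arm:
  offset:
    - [0,0,-0.001]
    - [0,0,-0.002]
    - [0,0,-0.003]
    - [0,0,-0.003]
  yaw: [0,0,0,0]

```text
time: 17.68
tcp_pos: [601.6, 113.1, 36.6]
tcp_rot: [-0.023, 1.0, -0.0, 0.001]
contact_force: [-6.0, -4.1, 21.0]
gripper_width: 25.4
gripper_force: 82.3
```

Emit:
step_arm:
  offset:
    - [0,0,0.002]
    - [0,0,0.002]
    - [0,0,0.002]
    - [0,0,0.002]
    - [0,0,0.02]
    - [0,0,0.06]
    - [0,0,0.1]
    - [0,0,0.14]
  yaw: [0,0,0,0,0,0,0,0]
  grip: 0.042

```text
time: 18.35
tcp_pos: [600.2, 113.0, 175.0]
tcp_rot: [-0.023, 1.0, -0.0, -0.001]
contact_force: [1.2, 0.8, 0.6]
gripper_width: 41.9
gripper_force: 0.0
```

Emit:
step_arm:
  offset:
    - [-0.177,0.268,0.045]
    - [-0.177,0.268,0.045]
    - [-0.177,0.268,0.045]
    - [-0.177,0.268,0.045]
    - [-0.177,0.268,0.045]
    - [-0.177,0.268,0.045]
    - [-0.177,0.268,0.045]
    - [-0.177,0.268,0.045]
    - [-0.177,0.268,0.045]
    - [-0.177,0.268,0.045]
    - [-0.177,0.268,0.045]
    - [-0.177,0.268,0.045]
    - [-0.177,0.268,0.045]
    - [-0.177,0.268,0.045]
    - [-0.177,0.268,0.045]
    - [-0.177,0.268,0.045]
  yaw: [-92,-92,-92,-92,-92,-92,-92,-92,-92,-92,-92,-92,-92,-92,-92,-92]
  grip: 0.085

```text
time: 19.68
tcp_pos: [423.8, 381.0, 219.0]
tcp_rot: [0.703, 0.711, -0.0, -0.0]
contact_force: [0.5, -0.3, 0.2]
gripper_width: 85.1
gripper_force: 0.0
```

```bash
python3 - <<'E'
from h import *
o=env.observe();print(tcp(),o['gripper_width'],o['contact_force'])
tubes('wrist');tubes('top')
E
```

```text
(array([423.8, 381. , 219. ]), np.float64(90.71)) 85.06020016762233 [ 0.46644848 -0.34765259  0.18470363]
wrist amber [425. 143.] [550.1 419.5] [548.4 420.7  28. ] (88.9, 25.7) -73.7 2544
wrist amber [292. 180.] [424.5 382. ] [424.3 384.4  27.8] (88.9, 27.4) 88.9 2475
wrist red [419.  87.] [536.4 469.6] [535.9 469.6  31.4] (30.9, 15.2)
wrist red [293. 126.] [424.7 434.5] [424.9 434.6  31.4] (31.0, 15.1)
wrist red [438. 197.] [564.7 369.8] [564.2 370.2  31.2] (30.5, 15.1)
wrist red [291. 233.] [423.9 330.9] [424.3 331.4  31.3] (30.7, 14.5)
top amber [240. 188.] [602.9 113.4] [603.3 110.4  60. ] (88.7, 28.3) 3.0 270
top amber [133. 211.] [550.1 417.8] [548.1 419.1  28.3] (89.8, 25.8) -74.4 271
top amber [146. 254.] [424.8 382.1] [424.4 382.4  27.8] (90.9, 25.5) -89.2 286
top red [238. 169.] [654.8 113.1] [655.6 112.1  64.3] (26.4, 14.4)
top red [151. 204.] [565.3 367.4] [566.  367.1  32.7] (30.0, 13.6)
top red [414. 206.] [ 533.4 -364.2] [ 534.2 -363.   106.9] (20.3, 19.6)
top red [240. 206.] [551.3 110. ] [550.9 110.2  63.5] (28.4, 14.6)
top red [116. 214.] [538.7 467.3] [539.5 467.6  32.3] (25.3, 14.8)
top red [127. 254.] [429.1 432.9] [425.6 433.2  31.6] (31.6, 19.3)
top red [164. 254.] [423.5 328.1] [423.6 328.4  31.9] (28.2, 13.1)
```

Emit:
step_arm:
  offset:
    - [0.0005,0.0014,-0.04]
    - [0.0005,0.0014,-0.08]
    - [0.0005,0.0014,-0.12]
    - [0.0005,0.0014,-0.16]
    - [0.0005,0.0014,-0.195]
    - [0.0005,0.0014,-0.21]
    - [0.0005,0.0014,-0.215]
    - [0.0005,0.0014,-0.215]
    - [0.0005,0.0014,-0.215]
  yaw: [-1.1,-1.1,-1.1,-1.1,-1.1,-1.1,-1.1,-1.1,-1.1]

```text
time: 20.53
tcp_pos: [425.0, 383.0, 5.1]
tcp_rot: [0.71, 0.704, 0.001, 0.0]
contact_force: [0.6, -0.3, -0.3]
gripper_width: 85.4
gripper_force: 0.0
```

Emit:
step_arm:
  offset:
    - [0,0,0]
    - [0,0,0]
    - [0,0,0]
    - [0,0,0]
    - [0,0,0]
    - [0,0,0]
    - [0,0,0]
  yaw: [0,0,0,0,0,0,0]
  grip: 0.0
  squeeze: 80

```text
time: 21.12
tcp_pos: [424.8, 382.7, 5.3]
tcp_rot: [0.71, 0.704, 0.001, 0.0]
contact_force: [-0.8, -0.9, 9.5]
gripper_width: 25.5
gripper_force: 78.1
```

Emit:
step_arm:
  offset:
    - [0,0,0.03]
    - [0,0,0.07]
    - [0,0,0.11]
    - [0.01,-0.01,0.12]
    - [0.025,-0.028,0.12]
    - [0.04,-0.045,0.12]
    - [0.055,-0.062,0.12]
    - [0.07,-0.08,0.12]
    - [0.085,-0.096,0.12]
    - [0.1,-0.113,0.12]
    - [0.115,-0.13,0.12]
    - [0.13,-0.148,0.12]
    - [0.145,-0.165,0.12]
    - [0.16,-0.18,0.12]
    - [0.1742,-0.1976,0.12]
    - [0.1742,-0.1976,0.12]
    - [0.1742,-0.1976,0.12]
    - [0.1742,-0.1976,0.12]
    - [0.1742,-0.1976,0.12]
    - [0.1742,-0.1976,0.12]
  yaw: [0,0,0,7,14,21,28,35,42,49,56,63,70,77,84,91,92.9,92.9,92.9,92.9]

```text
time: 22.78
tcp_pos: [598.5, 185.0, 124.3]
tcp_rot: [-0.02, 1.0, -0.0, -0.0]
contact_force: [-0.1, 0.5, -0.3]
gripper_width: 25.7
gripper_force: 79.0
```

```bash
python3 - <<'E'
from h import *
o=env.observe();print(tcp(),o['gripper_width'],o['contact_force'])
p,W=tubes('wrist','w7.png')
Z=W[...,2]
for k,lo,hi in(('clip',60,72),):
    for o in comps((Z>lo)&(Z<hi)&(W[...,0]>500),W,50): print(k,*o.values())
tubes('scene')
E
```

```text
(array([598.5, 185. , 124.3]), np.float64(182.32)) 25.65078540129274 [-0.14942967  0.51229082 -0.29390418]
wrist amber [176. 225.] [603.3 114. ] [603.5 116.2  59.9] (89.4, 26.9) 1.9 4834
wrist amber [291. 274.] [599.9 184.2] [589.5 185.1 146.9] (90.8, 30.5) 3.5 12246
wrist red [164. 141.] [551.4 110.9] [551.1 111.6  63.3] (31.1, 15.7)
wrist red [293. 157.] [546.9 183.2] [546.2 183.9 150.2] (31.4, 16.0)
wrist red [548. 169.] [565.3 363.5] [562.1 361.9  26.2] (32.8, 12.1)
wrist red [187. 297.] [626.9 135.3] [649.1 122.1  62.7] (81.3, 27.8)
clip [171. 202.] [600.3 113.4] [581.7 113.8  61.6] (114.9, 32.2) 2.4 4670
clip [ 14. 179.] [575.9  22.4] [576.1  22.8  64.7] (14.4, 10.7) 3.8 465
clip [ 73. 178.] [574.1  57.7] [573.7  58.6  66.7] (15.1, 10.9) 3.4 196
clip [135. 178.] [572.3  94.1] [572.8  94.5  65. ] (13.3, 11.0) 0.5 429
clip [197. 178.] [571.6 129.9] [571.4 130.2  65.8] (14.4, 10.0) 3.1 268
clip [384. 178.] [567.7 237.8] [566.8 237.6  65.6] (15.1, 10.1) 4.7 283
clip [445. 178.] [565.7 272.9] [565.5 272.6  65.2] (14.2, 11.3) 3.0 430
clip [ 33. 273.] [634.7  24.7] [635.7  25.1  64.8]
[... 286 characters left out ...]
. ] (14.2, 10.5) -0.1 365
clip [377. 273.] [626.2 240. ] [626.2 240.   65.5] (12.7, 9.9) 2.2 236
scene amber [288.  32.] [  -70.9 -1011.2] [  -56.6 -1020.8    37.1] (312.8, 206.8) 40.5 628
scene amber [280. 262.] [607.8 155.3] [622.4 190.8 146.5] (120.9, 41.9) 60.0 231
scene amber [365. 366.] [554.3 418.8] [556.1 420.2  27.3] (90.6, 25.4) -74.9 577
scene red [213. 135.] [ 538.5 -358.7] [ 538.4 -357.1  105.9] (23.5, 19.5)
scene red [268. 265.] [652.2 187.6] [653.5 189.2 151.4] (30.2, 14.8)
scene red [251. 270.] [652.2  92.8] [656.6 116.2  64.1] (75.9, 18.1)
scene red [346. 347.] [567.1 369.6] [567.6 370.4  32.8] (30.6, 14.7)
scene red [387. 381.] [538.1 469.6] [539.6 470.   32.2] (29.2, 15.0)
```

Emit:
step_arm:
  offset:
    - [0,0,-0.03]
    - [0,0,-0.055]
    - [0,0,-0.065]
    - [0,0,-0.07]
    - [0,0,-0.074]
    - [0,0,-0.078]
    - [0,0,-0.081]
    - [0,0,-0.084]
    - [0,0,-0.0865]
    - [0,0,-0.088]
    - [0,0,-0.0895]
    - [0,0,-0.0895]
  yaw: [0,0,0,0,0,0,0,0,0,0,0,0]

```text
time: 23.88
tcp_pos: [599.6, 184.9, 37.1]
tcp_rot: [-0.021, 1.0, 0.0, 0.001]
contact_force: [-4.6, -4.6, 18.2]
gripper_width: 25.7
gripper_force: 81.4
```

Emit:
step_arm:
  offset:
    - [0,0,0.002]
    - [0,0,0.002]
    - [0,0,0.002]
    - [0,0,0.002]
    - [0,0,0.02]
    - [0,0,0.06]
    - [0,0,0.1]
    - [0,0,0.14]
  yaw: [0,0,0,0,0,0,0,0]
  grip: 0.042

```text
time: 24.55
tcp_pos: [598.0, 184.8, 175.6]
tcp_rot: [-0.021, 1.0, -0.0, -0.001]
contact_force: [1.3, 0.9, 0.2]
gripper_width: 42.3
gripper_force: 0.0
```

Emit:
step_arm:
  offset:
    - [-0.049,0.235,0.045]
    - [-0.049,0.235,0.045]
    - [-0.049,0.235,0.045]
    - [-0.049,0.235,0.045]
    - [-0.049,0.235,0.045]
    - [-0.049,0.235,0.045]
    - [-0.049,0.235,0.045]
    - [-0.049,0.235,0.045]
    - [-0.049,0.235,0.045]
    - [-0.049,0.235,0.045]
    - [-0.049,0.235,0.045]
    - [-0.049,0.235,0.045]
    - [-0.049,0.235,0.045]
    - [-0.049,0.235,0.045]
    - [-0.049,0.235,0.045]
  yaw: [-76.6,-76.6,-76.6,-76.6,-76.6,-76.6,-76.6,-76.6,-76.6,-76.6,-76.6,-76.6,-76.6,-76.6,-76.6]
  grip: 0.085

```text
time: 25.8
tcp_pos: [549.6, 419.8, 219.6]
tcp_rot: [0.602, 0.798, -0.0, -0.0]
contact_force: [0.1, -1.0, 0.8]
gripper_width: 84.9
gripper_force: 0.0
```

```bash
python3 - <<'E'
from h import *
o=env.observe();print(tcp(),o['gripper_width'],o['contact_force'])
tubes('wrist');tubes('top','t8.png')
E
```

```text
(array([549.6, 419.8, 219.6]), np.float64(105.92)) 84.91813667281185 [ 0.09717503 -1.02978381  0.76629107]
wrist amber [292. 181.] [552.  419.5] [550.6 421.9  27.8] (88.9, 27.8) -74.6 2470
wrist red [293. 128.] [537.7 469.6] [537.1 470.2  31.3] (31.8, 15.3)
wrist red [292. 235.] [564.9 370. ] [565.  370.4  31.2] (29.8, 14.7)
top amber [240. 188.] [602.8 113.4] [603.7 111.2  60. ] (89.3, 28.1) 2.9 270
top amber [214. 189.] [599.7 183.1] [599.8 182.5  60. ] (89.7, 25.1) 1.8 264
top amber [133. 211.] [550.4 417.3] [548.2 419.   27.5] (90.7, 27.8) -75.3 275
top red [238. 169.] [654.7 113.3] [654.8 113.2  64. ] (25.8, 13.8)
top red [213. 171.] [651.4 184.6] [651.2 184.7  63.7] (28.2, 13.1)
top red [151. 204.] [565.3 367.4] [565.9 367.1  31.3] (29.0, 14.3)
top red [240. 206.] [555.1 110.4] [550.9 110.   64.2] (28.1, 21.0)
top red [414. 206.] [ 533.5 -363.6] [ 534.1 -361.9  106.9] (19.5, 18.9)
top red [215. 208.] [549.3 185.5] [546.9 179.4  63.7] (40.2, 18.8)
```

Emit:
step_arm:
  offset:
    - [0.0013,0.0,-0.04]
    - [0.0013,0.0,-0.08]
    - [0.0013,0.0,-0.12]
    - [0.0013,0.0,-0.16]
    - [0.0013,0.0,-0.195]
    - [0.0013,0.0,-0.21]
    - [0.0013,0.0,-0.215]
    - [0.0013,0.0,-0.215]
    - [0.0013,0.0,-0.215]
  yaw: [-0.6,-0.6,-0.6,-0.6,-0.6,-0.6,-0.6,-0.6,-0.6]

```text
time: 26.65
tcp_pos: [552.2, 420.7, 6.7]
tcp_rot: [0.607, 0.794, 0.001, 0.0]
contact_force: [0.1, -1.2, 0.7]
gripper_width: 84.8
gripper_force: 0.0
```

Emit:
step_arm:
  offset:
    - [0,0,0]
    - [0,0,0]
    - [0,0,0]
    - [0,0,0]
    - [0,0,0]
    - [0,0,0]
    - [0,0,0]
  yaw: [0,0,0,0,0,0,0]
  grip: 0.0
  squeeze: 80

```text
time: 27.23
tcp_pos: [551.5, 420.2, 6.0]
tcp_rot: [0.607, 0.794, 0.001, 0.0]
contact_force: [-1.4, -0.7, 6.8]
gripper_width: 25.3
gripper_force: 78.6
```

Emit:
step_arm:
  offset:
    - [0,0,0.03]
    - [0,0,0.07]
    - [0,0,0.11]
    - [0.003,-0.01,0.12]
    - [0.007,-0.025,0.12]
    - [0.01,-0.04,0.12]
    - [0.015,-0.055,0.12]
    - [0.02,-0.07,0.12]
    - [0.025,-0.09,0.12]
    - [0.03,-0.105,0.12]
    - [0.034,-0.12,0.12]
    - [0.038,-0.135,0.12]
    - [0.042,-0.15,0.12]
    - [0.0446,-0.163,0.12]
    - [0.0446,-0.163,0.12]
    - [0.0446,-0.163,0.12]
    - [0.0446,-0.163,0.12]
    - [0.0446,-0.163,0.12]
  yaw: [0,0,0,7,14,21,28,35,42,49,56,63,70,77.1,77.1,77.1,77.1,77.1]

```text
time: 28.73
tcp_pos: [595.4, 257.6, 124.8]
tcp_rot: [-0.019, 1.0, 0.0, 0.0]
contact_force: [0.2, 1.1, -1.3]
gripper_width: 25.6
gripper_force: 79.0
```

```bash
python3 - <<'E'
from h import *
o=env.observe();print(tcp(),o['gripper_width'],o['contact_force'])
p,W=tubes('wrist','w9.png')
Z=W[...,2]
for k,lo,hi in(('clip',60,72),):
    for o in comps((Z>lo)&(Z<hi)&(W[...,0]>500),W,50): print(k,*o.values())
E
```

```text
(array([595.4, 257.6, 124.8]), np.float64(182.17)) 25.645009741928764 [ 0.15469413  1.13819228 -1.34647939]
wrist amber [ 63. 225.] [603.2 112.2] [603.  118.3  59.7] (89.6, 30.7) 2.2 4700
wrist amber [175. 226.] [600.3 185.9] [601.6 188.3  59.8] (89.8, 28.6) 0.8 4575
wrist amber [291. 275.] [596.9 258. ] [587.3 257.9 146.7] (90.9, 28.7) 1.4 12016
wrist red [163. 141.] [547.9 183.1] [547.8 183.4  63.3] (31.0, 15.4)
wrist red [ 39. 142.] [551.2 111.3] [551.  112.3  63.3] (31.4, 14.9)
wrist red [294. 157.] [543.9 256.4] [543.4 257.2 150.2] (29.8, 16.0)
wrist red [187. 297.] [623.7 207.7] [646.1 194.3  62.7] (81.2, 28.0)
wrist red [ 69. 303.] [654.4 115.2] [653.9 116.4  63.1] (32.0, 15.7)
clip [171. 203.] [597.  185.3] [579.3 185.8  61.6] (114.6, 32.2) 2.1 4653
clip [ 54. 215.] [602.7 113.4] [591.9 113.9  61.9] (119.3, 32.5) 2.3 5019
clip [ 73. 178.] [570.8 129.6] [570.6 130.7  66.3] (15.7, 10.7) 11.1 212
clip [135. 179.] [569.8 166.1] [570.  166.7  65. ] (14.5, 11.1) 0.9 432
clip [196. 178.] [568.5 201.8] [568.3 201.9  65.5] (14.9, 10.1) -1.5 274
clip [ 13. 180.] [572.7  95.1] [573.1  94.7  65. ] (13.5, 10.5) -7.5 453
clip [203. 273.] [627.2 204.5] [627.7 204.5  65.5] (13.9, 10.1) -1.4 229
clip [ 33. 273.] [632.5  97.3] [632.7  97.3  64.6] (13.9, 11.0) -3.0 396
clip [ 89. 273.] [631.2 132.5] [630.1 133.3  66.3] (12.0, 10.5) -4.6 181
clip [146. 273.] [630.  168.7] [629.6 168.9  64.8] (14.6, 10.7) 4.4 364
```

Emit:
step_arm:
  offset:
    - [-0.0005,-0.0004,-0.03]
    - [-0.0005,-0.0004,-0.055]
    - [-0.0005,-0.0004,-0.065]
    - [-0.0005,-0.0004,-0.07]
    - [-0.0005,-0.0004,-0.074]
    - [-0.0005,-0.0004,-0.078]
    - [-0.0005,-0.0004,-0.081]
    - [-0.0005,-0.0004,-0.084]
    - [-0.0005,-0.0004,-0.0865]
    - [-0.0005,-0.0004,-0.088]
    - [-0.0005,-0.0004,-0.0895]
    - [-0.0005,-0.0004,-0.0895]
  yaw: [0.2,0.2,0.2,0.2,0.2,0.2,0.2,0.2,0.2,0.2,0.2,0.2]

```text
time: 29.78
tcp_pos: [595.9, 256.8, 37.7]
tcp_rot: [-0.022, 1.0, 0.0, 0.001]
contact_force: [-5.2, -3.4, 17.9]
gripper_width: 25.7
gripper_force: 81.5
```

Emit:
step_arm:
  offset:
    - [0,0,0.002]
    - [0,0,0.002]
    - [0,0,0.002]
    - [0,0,0.002]
    - [0,0,0.02]
    - [0,0,0.06]
    - [0,0,0.1]
    - [0,0,0.14]
    - [0,0,0.18]
    - [0,0,0.22]
  yaw: [0,0,0,0,0,0,0,0,0,0]
  grip: 0.042

```text
time: 30.62
tcp_pos: [594.6, 256.4, 257.0]
tcp_rot: [-0.022, 1.0, -0.0, -0.0]
contact_force: [0.7, -0.0, -0.3]
gripper_width: 41.8
gripper_force: 0.0
```

Emit:
step_arm:
  offset:
    - [-0.051,-0.602,0]
    - [-0.051,-0.602,0]
    - [-0.051,-0.602,0]
    - [-0.051,-0.602,0]
    - [-0.051,-0.602,0]
    - [-0.051,-0.602,0]
    - [-0.051,-0.602,0]
    - [-0.051,-0.602,0]
    - [-0.051,-0.602,0]
    - [-0.051,-0.602,0]
    - [-0.051,-0.602,0]
    - [-0.051,-0.602,0]
    - [-0.051,-0.602,0]
    - [-0.051,-0.602,0]
    - [-0.051,-0.602,0]
    - [-0.051,-0.602,0]
    - [-0.051,-0.602,0]
    - [-0.051,-0.602,0]
    - [-0.051,-0.602,0]
  yaw: [-80,-80,-80,-80,-80,-80,-80,-80,-80,-80,-80,-80,-80,-80,-80,-80,-80,-80,-80]
  grip: 0.0

```text
time: 32.2
tcp_pos: [544.2, -344.2, 255.1]
tcp_rot: [0.626, 0.78, 0.0, -0.0]
contact_force: [-0.1, -0.3, 0.2]
gripper_width: 0.3
gripper_force: 0.0
```

```bash
python3 - <<'E'
from h import *
o=env.observe();print(tcp(),o['gripper_width'],o['contact_force'])
p,W=tubes('wrist');Z=W[...,2]
r=masks(p)['red'];P=W[r];P=P[~np.isnan(P[:,0])];P=P[P[:,2]>60]
from scipy.optimize import least_squares
s=least_squares(lambda c:np.linalg.norm(P-c,axis=1)-13,P.mean(0)+[0,0,-8],loss='soft_l1');print('ball',s.x,len(P))
for k,lo,hi in(('base',21,28),):
    for o in comps((Z>lo)&(Z<hi),W,150): print(k,*o.values())
p,W=tubes('top');q,_=tubes('scene')
a=cv2.resize(p[140:290,110:440],None,fx=2.2,fy=2.2,interpolation=cv2.INTER_CUBIC);save(a,'t10.png')
save(q,'s10.png',1.4)
E
```

```text
(array([ 544.2, -344.2,  255.1]), np.float64(102.55)) 0.32706895559377946 [-0.11868513 -0.33347331  0.2185612 ]
bar [399.  96.] [ 621.1 -237.7] [ 622.4 -245.7   61.8] (64.4, 15.8) -79.0 642
wrist amber [211.   9.] [ 444.4 -197.8] [ 427.6 -200.8    8.4] (55.2, 11.1) 4.7 274
wrist orange [234.   7.] [ 449.5 -196.1] [ 453.7 -194.3    8.7] (45.5, 15.7) 12.0 620
wrist red [276. 211.] [ 534.5 -363.6] [ 535.4 -362.   106.6] (24.1, 21.6)
ball [ 533.71631588 -363.16347324   96.36838648] 518
base [539.  19.] [ 746.6 -143.6] [ 741.7 -144.4   24.8] (42.3, 9.9) -34.2 199
base [521. 127.] [ 762.2 -242.7] [ 766.3 -241.2   24.7] (50.2, 17.4) -80.2 250
base [308. 187.] [ 561.4 -357.3] [ 571.  -350.5   24.4] (68.9, 50.1) 12.0 1918
top amber [239. 188.] [603.1 113.3] [603.1 111.9  60.1] (89.7, 28.3) 3.4 271
top amber [188. 191.] [597.1 255. ] [596.6 254.6  60. ] (90.6, 26.2) 3.8 272
top amber [214. 189.] [599.8 183.1] [599.8 182.3  60. ] (89.4, 25.9) 2.0 264
top red [238. 169.] [655.1 113.5] [654.8 113.2  63.8] (26.1, 13.2)
top red [213. 171.] [651.2 184.8] [651.  184.7  63.4] (28.6, 12.5)
top red [187
[... 606 characters left out ...]
602.8 114.8] [603.9 118.2  60.6] (91.7, 27.5) 2.4 322
scene amber [289. 284.] [600.7 188.1] [600.5 189.4  60.5] (91.0, 32.0) -1.8 358
scene amber [307. 306.] [597.8 258.7] [597.2 261.   60.9] (92.4, 26.2) 4.9 397
scene red [213. 134.] [ 539.6 -361.4] [ 540.2 -359.7  107.6] (21.1, 18.0)
scene red [290. 253.] [552.9 111.8] [552.6 112.5  64.5] (26.5, 14.0)
scene red [251. 270.] [656.6 115.1] [657.1 115.5  63.9] (34.0, 12.8)
scene red [307. 273.] [550.2 183.4] [550.  183.5  64.4] (29.0, 14.1)
scene red [268. 291.] [653.9 185.9] [654.  188.5  64.2] (32.1, 14.5)
scene red [326. 294.] [545.2 254.4] [546.7 254.9  64.3] (31.0, 14.9)
scene red [285. 315.] [649.6 259.4] [649.6 261.3  63.9] (30.8, 15.2)
```

View pics/s10.png

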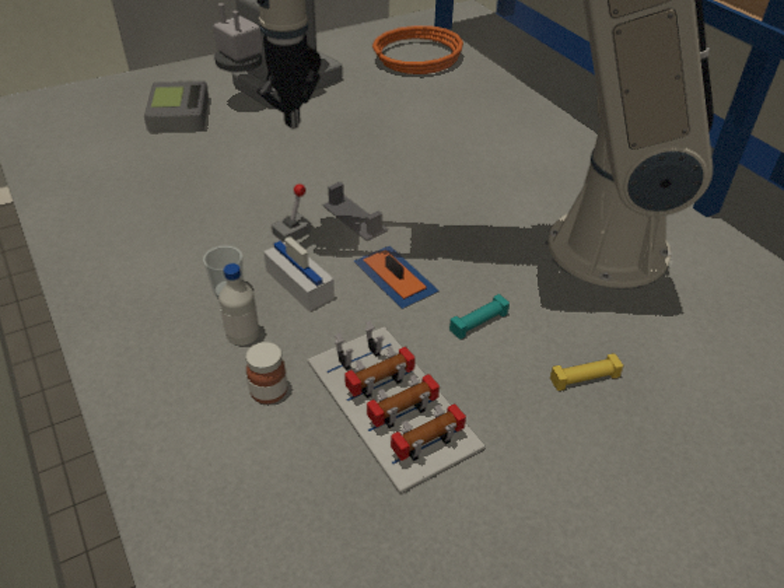

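The scene view shows three tubes clipped at (380,370), (403,400) and (428,432) px, the comb seated at (300,268), and the cover on the mat at (396,275). Nothing amber is left on the bench, so the lever (ball at (300,189)) is next.

Emit:
step_arm:
  offset:
    - [-0.03,-0.016,0]
    - [-0.052,-0.028,0]
    - [-0.052,-0.028,-0.04]
    - [-0.052,-0.028,-0.08]
    - [-0.052,-0.028,-0.12]
    - [-0.052,-0.028,-0.15]
    - [-0.052,-0.028,-0.167]
    - [-0.052,-0.028,-0.167]
    - [-0.052,-0.028,-0.167]
  yaw: [0,0,0,0,0,0,0,0,0]
  grip: 0.0

```text
time: 33.1
tcp_pos: [492.0, -372.8, 88.0]
tcp_rot: [0.626, 0.78, -0.0, -0.001]
contact_force: [-0.6, 0.2, 0.7]
gripper_width: 0.3
gripper_force: 0.0
```

Emit:
step_arm:
  offset:
    - [0.01,0.002,0]
    - [0.018,0.004,0]
    - [0.026,0.0055,0]
    - [0.034,0.007,0]
    - [0.042,0.009,0]
    - [0.05,0.0105,0]
    - [0.058,0.0125,0]
    - [0.066,0.014,0]
    - [0.072,0.015,0]
    - [0.076,0.016,0]
    - [0.078,0.0165,0]
    - [0.078,0.0165,0]
  yaw: [0,0,0,0,0,0,0,0,0,0,0,0]

```text
time: 34.1
tcp_pos: [570.5, -356.9, 88.1]
tcp_rot: [0.626, 0.78, 0.0, 0.0]
contact_force: [-0.1, 0.3, -0.2]
gripper_width: 0.2
gripper_force: 0.0
```

Next I push on to the stop in small steps, watching the force.

Emit:
step_arm:
  offset:
    - [0.002,0.0004,0]
    - [0.004,0.0008,0]
    - [0.006,0.0013,0]
    - [0.006,0.0013,0]
  yaw: [0,0,0,0]

```text
time: 34.43
tcp_pos: [575.6, -355.9, 88.2]
tcp_rot: [0.626, 0.78, -0.0, -0.0]
contact_force: [-3.3, -1.1, 2.3]
gripper_width: 0.1
gripper_force: 1.6
```

```bash
cat > ball.py <<'E'
from h import *
from scipy.optimize import least_squares
for n in('scene','top','wrist'):
    p,d,m=cap(n);W=cloud(d,m);r=masks(p)['red'];P=W[r];P=P[~np.isnan(P[:,0])];P=P[(P[:,2]>60)&(P[:,2]<125)&(abs(P[:,0]-562)<70)&(abs(P[:,1]+357)<60)]
    if len(P)<10: print(n,len(P));continue
    s=least_squares(lambda c:np.linalg.norm(P-c,axis=1)-13,P.mean(0)+[0,0,-8],loss='soft_l1').x
    a=(s[0]-561.6)*.978+(s[1]+357.3)*.208;print(n,'ball',s.round(1),len(P),'along',a.round(1),'deg',np.degrees(np.arctan2(a,s[2]-22)).round(1))
E
python3 ball.py
```

```text
scene ball [ 601.6 -342.3   89.1] 10 along 42.2 deg 32.2
top 0
wrist ball [ 599.1 -349.8   91.6] 2422 along 38.2 deg 28.8
```

Emit:
step_arm:
  offset:
    - [0.001,0.0002,0]
    - [0.002,0.0004,0]
    - [0.003,0.0006,0]
    - [0.003,0.0006,0]
  yaw: [0,0,0,0]

```text
time: 34.92
tcp_pos: [576.2, -355.7, 88.0]
tcp_rot: [0.626, 0.78, -0.002, -0.002]
contact_force: [-14.0, -4.6, 5.5]
gripper_width: 0.2
gripper_force: 7.8
```

Force has risen to 14 N with no further travel, so the lever is at its stop. Now I back off, clear the area and check everything.

Emit:
step_arm:
  offset:
    - [-0.01,-0.002,0]
    - [-0.04,-0.008,0]
    - [-0.06,-0.012,0]
    - [-0.06,-0.012,0.04]
    - [-0.06,-0.012,0.08]
    - [-0.06,-0.012,0.12]
    - [-0.06,-0.012,0.16]
    - [-0.06,-0.012,0.2]
    - [-0.1,-0.05,0.2]
    - [-0.14,-0.08,0.2]
    - [-0.14,-0.08,0.2]
    - [-0.14,-0.08,0.2]
  yaw: [0,0,0,0,0,0,0,0,0,0,0,0]

```text
time: 35.92
tcp_pos: [436.4, -437.6, 289.0]
tcp_rot: [0.627, 0.779, -0.0, 0.001]
contact_force: [-0.0, -0.4, -0.3]
gripper_width: 0.2
gripper_force: 0.0
```

```bash
python3 ball.py; python3 - <<'E'
from h import *
print(env.observe()['contact_force'])
p,W=tubes('top');save(p,'t11.png',1.4)
E
```

```text
scene ball [ 600.4 -347.6   91.4] 38 along 40.0 deg 29.9
top ball [ 598.9 -352.1   92.7] 56 along 37.5 deg 28.0
wrist ball [ 598.8 -350.    91.8] 570 along 37.9 deg 28.5
[ 0.01519784  0.73138137 -0.19799772]
top amber [239. 188.] [603.2 113.3] [604.2 111.   60.5] (90.3, 27.9) 3.4 271
top amber [214. 189.] [599.3 183.4] [600.2 182.3  60.2] (89.2, 25.9) 1.6 263
top amber [188. 191.] [596.6 254.4] [596.7 254.5  59.6] (89.1, 25.9) 2.7 272
top red [238. 169.] [654.6 113.2] [654.9 113.2  63.2] (26.0, 14.1)
top red [213. 171.] [651.5 184.8] [651.1 184.3  63.7] (28.4, 13.1)
top red [187. 173.] [648.6 258.2] [647.7 258.   64. ] (30.9, 14.7)
top red [408. 183.] [ 598.5 -348.8] [ 598.6 -349.2  102.4] (21.1, 18.3)
top red [215. 208.] [549.2 185.3] [547.4 179.6  63.5] (39.5, 18.8)
top red [240. 206.] [552.1 110.3] [550.8 110.3  63.7] (27.5, 15.6)
top red [189. 210.] [545.2 257.5] [543.2 251.8  64. ] (42.0, 18.7)
```

View pics/t11.png

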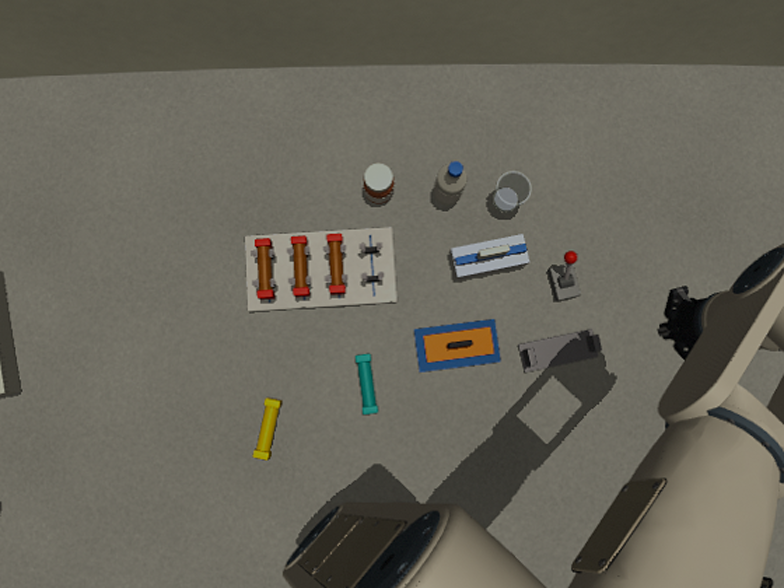

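The top view shows the three tubes clipped at (264,268), (300,266) and (336,264) px. The comb is in the block at (490,255), the cover is centred on the mat at (457,345), and the lever is over at (570,258). The jar, bottle and beaker have not moved.

```bash
python3 -c "
from rig import env
print(env.job_done())"
```

```text
the job is handed in; nothing more can be done
None
```

The job is done and handed in at about 36 s: the cover lies flat in the middle of the mat, the comb is fully down in the wells, all three tubes are clipped and within about 1 mm of centre, and the lever was then pushed to its stop.

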